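# Open the push-and-turn solvent tin

## Robot

A 6-joint arm with a two-finger parallel gripper is mounted at the origin on a cart in front of the work surface, level with it; the furniture and walls round the work are solid. World frame = base frame: x ahead of the robot, y to its left, z up, the work surface at z = 0. Lengths are in m, angles in degrees, forces in N, time in s.
With the tool pointing down it reaches from about 0.4 to 0.825 m from the base axis. Payload 7 kg.
Tool frame: the origin (TCP) lies at the very end of the fingers, on their centre line; the grasp point (between the pads) lies 19 mm behind it; x points along the fingers, y is the direction in which the jaws open and shut, and the axes are right-handed (so a half turn about x gives the same grasp; the last joint's range is limited). The gripper opens to 88 mm and grips with 3 to 60 N. Pads are 19 mm wide; open, the fingers measure 130 mm over their backs; the gripper's body (78 mm by 193 mm) begins 47 mm behind the grasp point.
Start: joints at [89.444, 20.546, 0.682, 0, -70.136, -16.507], TCP at [0.198, 0.645, 0.227] pointing down, gripper open.
Joint ranges: [-176.03, 176.03], [-82.01, 121.73], [-58.28, 71.71], [-173.87, 95.51], [-174.79, -0.11], [-173.66, 173.66]. Speed limits (degrees/s): [136.94, 136.94, 172.46, 180, 180, 180].

## Interface

Orientations are given as [roll, pitch, yaw] about the fixed x, y, z axes, in that order (R = Rz(yaw) Ry(pitch) Rx(roll)).
In Python, from plant import * gives the robot as it stands. The module is installed in compiled form; this text tells all that it offers.
- The arm moves only by the shell command python3 -m creep 'ROWS' [FORCE]. ROWS is a JSON object of lists of equal length, an entry for each row: "jaw": the closure, from -1 (fully open) to 1 (shut); "translation": the shift along the tool's x, y, z in m, a list of three; "roll": the turn about the tool's x in rad. A call has exactly 10 rows; each row shifts and turns the commanded pose from where the row before left it, along the tool's axes as they then stand; what a row does not reach is not made up. A row lasts 1/10 s, in which the tool goes at most 50 mm and 8.59 degrees, less where a joint would pass 70% of its speed; a pose out of reach is approached as far as the arm can. A call with a gripper value outside its range is refused whole. The fingers move at their own pace and stop on an object; FORCE is the grip in N (left out, the last holds). Time passes only in rows, so rows that do not move let the fingers close, or fill a call up. It gives the time, the measured TCP pose, the force and the opening at its end, in the units of the state.
- get_state(): the state, without advancing time (a new reading comes with each control period).
- capture(name): name is "scene" or "top"; returns a dict with "image" (400x640x3 uint8, red, green, blue), "fovy" (degrees; the focal length in pixels is half the picture's height over the tangent of half this angle, whatever the lens; pixels are square), "cx", "cy" (the principal point, pixels), "D" ([k1, k2, p1, p2, k3] as OpenCV has them; the pictures are not rectified), "pose" (4x4, takes a point from camera to world coordinates). Camera axes: x right, y up, looking along -z (the intrinsics and any distortion apply to the point x, -y, -z); pixel columns grow to the right and rows downward; lengths in m; the calibration is good to about 2 mm. A picture is of the moment at which its call begins. There is no depth.
- close_job(): hands the job in, once; it reports no verdict.
The state is a dict: "time_s": time; "joints": joint angles; "qd": joint speeds; "joint_torque": joint torques, N m; "tcp_pos": TCP position; "eef_rot": TCP orientation; "contact_force": force on the tool from outside, world axes, zero at the start; "moment": the same for the moment, N m; "gripper_width": finger opening in m.
Only numpy, scipy, OpenCV 4.12 (cv2) and the standard library are available. Lean on these libraries where they do the work, as an engineer would, in place of code of your own. Each camera call takes 0.05 s, during which the arm holds its last target.

## Task

Open the solvent tin that stands in its bench holder: press the child-proof cap down and, keeping it pressed, turn it counterclockwise until it comes free; do not force it, the tin is thin. Then lift the cap off and lay it flat, open side down, in the middle of the saucer, so that no solvent gets on the bench. Leave everything else where it is.

Things in the scene. Friction and masses are not known exactly. Their poses are not given: they have to be found in the camera images.
- cap: Black ribbed push-and-turn cap, 52 across, 32 high, 80 g, screwed on the tin's neck. Origin: centre of its open underside, z up. Its outer shell slides 5 mm down on an inner cap against a spring (2.3 N/mm, 11.5 N, then a firm stop). Held down with 13 to 20 N the shell drives the inner cap; unpressed it spins idly, half pressed (under about 10 N) it only clicks round.
- cap_top (a point): Centre of the flat top of the cap's shell, 32 mm above the cap's origin when unpressed. Grip the shell across its 52 mm ribbed side from above; the skirt's lower edge stands 10 mm above the tin's flat top. The shell may turn 5 to 20 deg before its teeth catch.
- can_rim (a point): Centre of the rim of the tin's neck (30 across), 19 to 20 mm above the cap's origin while the cap is screwed on. Once caught, the inner cap comes free after 40 to 50 deg counterclockwise seen from above, and a springy liner then lifts it about 3 mm; a further 45 deg is slack, then a stop.
- can: Oblong thin metal solvent tin, 64 (x) x 84 (y) x 96 high, 126 to the rim; origin at the centre of its underside. A push fit in the holder's rubber lining: cannot turn, sinks under 5 to 7 N, by 0.5 to 12 mm (there is no telling), until it bottoms on the cork packing below; takes as much to pull up. Pressing with over 25 N, or pulling at a cap still locked with over 12 N, counts as forcing.
- holder: Low wooden frame screwed to the bench, 100 (x) x 120 (y) x 36 high; origin under its centre. The tin stands in it, same yaw, its underside at first 16 to 20 mm above the bench, over a cork packing of unknown thickness.
- saucer: Small plain pale saucer, 102 across, rim 10 high; flat well 56 across, 4 mm above the bench. Origin at the centre of its underside on the bench.
- glue_tube: White squeezed glue tube lying on the bench, 120 x 58 x 37; origin under its centre. Bystander.
- spool: Wooden spool of black thread standing on the bench, 42 across, 60 high; origin under its centre. Bystander.
- heel: Black rubber heel piece lying flat, 74 x 74 x 9; origin under its centre. Bystander.
Mind the look-alikes: they are no part of the job. Leave any red or yellow look-alike of the cap alone.

How it is judged:
By the outcome, as a careful person would: the job done as asked, in the order asked, and still so for the second after the job is handed in, with the robot touching nothing.
It also fails if it takes over 67 s, if anything falls off the work surface, if the arm or the gripper's body presses on something with over 40 N, if the wrist force passes 120 N, or if a joint passes its speed limit or range.

## Working session

There is one attempt and no reset: what is moved stays moved. The work goes in short steps, Python scripts to look and compute and a shell command to move; the robot and the scene stay as the last step left them, time stands still between calls to the robot, and variables do not carry over. Pictures are saved under pics/ and viewed, and the job is handed in when it is done.

```bash
mkdir -p pics
python3 - <<'E'
from plant import *
import cv2,json
print(get_state())
for n in ("scene","top"):
    c=capture(n); cv2.imwrite(f"pics/{n}0.png",c["image"][:,:,::-1])
    print(n,c["fovy"],c["cx"],c["cy"],c["D"],c["pose"])
E
```

```text
{'time_s': 0.0, 'joints': array([ 8.94435183e+01,  2.05900279e+01,  6.32525833e-01, -2.15907791e-02,
       -7.01375237e+01, -1.65068752e+01]), 'qd': array([-0.03157451,  0.11296314, -0.00969906,  0.002081  ,  0.05387355,
       -0.03061755]), 'joint_torque': array([ 3.20988611e-04, -5.82713485e+01,  2.93054563e+01,  6.99708447e+00,
        6.95720402e-03, -1.49336333e-04]), 'tcp_pos': array([0.19793768, 0.64478525, 0.22562449]), 'eef_rot': array([  94.4517735 ,   89.90283   , -102.61893598]), 'contact_force': array([-0.16297626, -0.21857593,  0.26042328]), 'moment': array([ 0.01006041, -0.01725792, -0.01025456]), 'gripper_width': 0.08768363809887761}
scene 48.63763147019992 317.04484325548157 199.12877749632315 [0.01028235 0.         0.         0.         0.        ] [[ 0.61690947  0.41414735 -0.66925681 -0.2063679 ]
 [-0.78698015  0.33456197 -0.51839226 -0.5729743 ]
 [ 0.0092171   0.84649292  0.53232019  0.67225001]
 [ 0.          0.          0.          1.        ]]
top 49.1773707890382 310.88197658871206 208.7801355739845 [-0.01601805  0.          0.          0.          0.        ] [[ 2.85146679e-02  9.96396177e-01 -7.98847452e-02  3.86458323e-01]
 [-9.99593344e-01  2.84431649e-02 -2.03307259e-03 -3.62248912e-02]
 [ 2.46429221e-04  7.99102320e-02  9.96802034e-01  1.22850341e+00]
 [ 0.00000000e+00  0.00000000e+00  0.00000000e+00  1.00000000e+00]]
```

View pics/scene0.png

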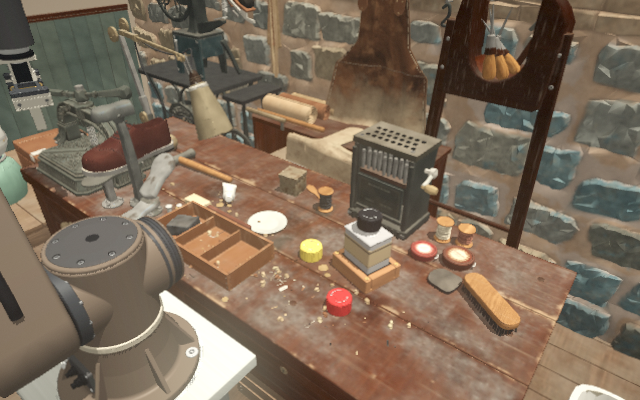

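View pics/top0.png

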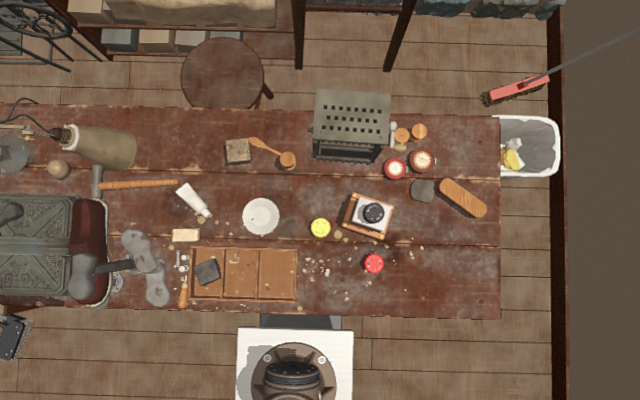

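```bash
cat > h.py <<'E'
from plant import *
import cv2,numpy as np
def cam(n):
    c=capture(n); f=200/np.tan(np.radians(c["fovy"]/2))
    K=np.array([[f,0,c["cx"]],[0,f,c["cy"]],[0,0,1]]); return c,K
def ray(c,K,uv):
    p=cv2.undistortPoints(np.array([[uv]],float),K,np.array(c["D"]))[0,0]
    P=c["pose"]; return P[:3,3],P[:3,:3]@np.array([p[0],-p[1],-1])
def plane(c,K,uv,z):
    o,d=ray(c,K,uv); return o+d*(z-o[2])/d[2]
def tri(r1,r2):
    (o1,d1),(o2,d2)=r1,r2
    A=np.stack([d1,-d2],1); s=np.linalg.lstsq(A,o2-o1,rcond=None)[0]
    a,b=o1+d1*s[0],o2+d2*s[1]; return (a+b)/2,np.linalg.norm(a-b)
def crop(im,x0,y0,x1,y1,s,name):
    cv2.imwrite(name,cv2.resize(im[y0:y1,x0:x1,::-1],None,fx=s,fy=s,interpolation=cv2.INTER_CUBIC))
E
python3 - <<'E'
from h import *
c,K=cam("top"); crop(c["image"],230,80,450,260,3.5,"pics/topc1.png")
c,K=cam("scene"); crop(c["image"],230,110,480,320,3,"pics/scenec1.png")
E
```

```text
(no output)
```

View pics/topc1.png

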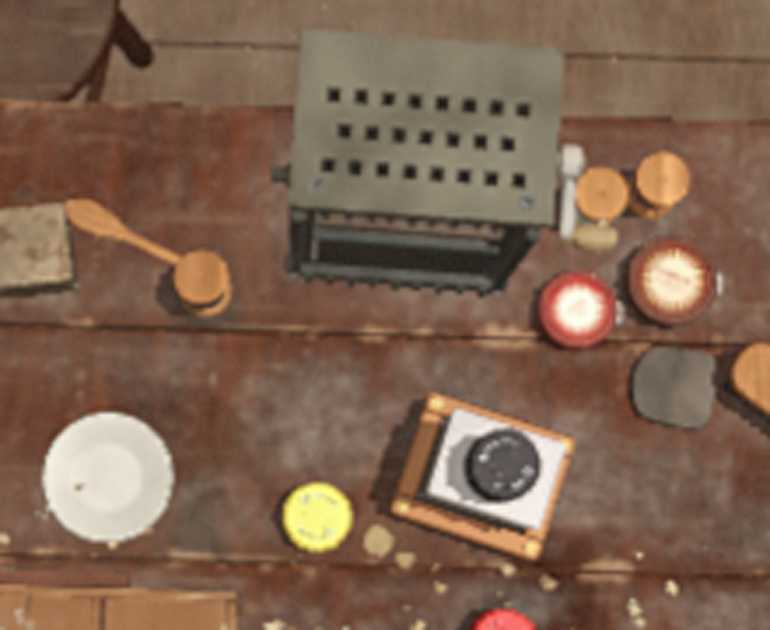

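View pics/scenec1.png

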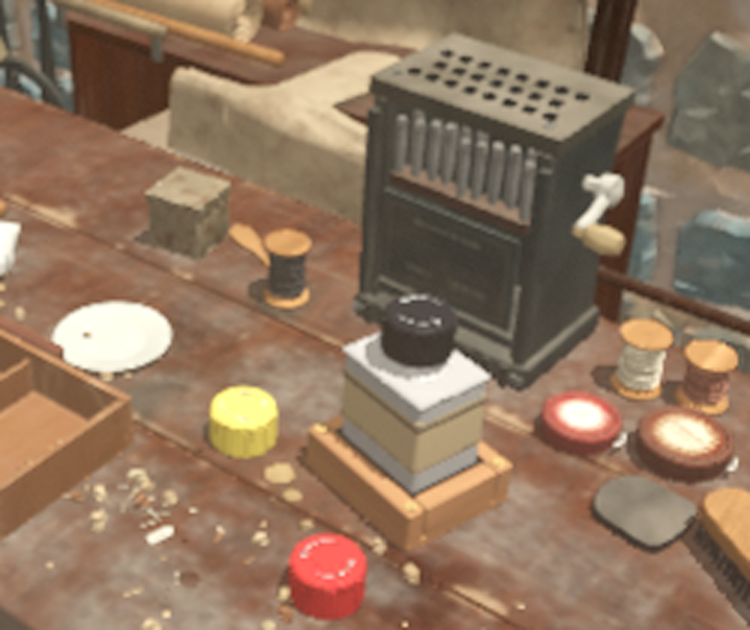

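```bash
python3 - <<'E'
from h import *
R={}
for n,(x0,y0,x1,y1) in (("top",(355,195,395,232)),("scene",(350,200,392,240))):
    c,K=cam(n); im=c["image"].astype(int)
    m=np.zeros((400,640),np.uint8); m[y0:y1,x0:x1]=(im[y0:y1,x0:x1].max(2)<75)
    cnts,_=cv2.findContours(m,cv2.RETR_EXTERNAL,cv2.CHAIN_APPROX_NONE)
    k=max(cnts,key=cv2.contourArea); x,y,w,h=cv2.boundingRect(k)
    print(n,cv2.contourArea(k),(x,y,w,h),cv2.minEnclosingCircle(k)); 
    vis=c["image"].copy(); cv2.drawContours(vis,[k],-1,(0,255,0),1)
    crop(vis,x0-20,y0-20,x1+20,y1+30,6,f"pics/m_{n}.png")
    uv=(x+(w-1)/2,y+(h-1)/2); R[n]=ray(c,K,uv); print(uv,plane(c,K,uv,0.1405))
    # saucer
    b=(240,190,285,240) if n=="top" else (240,200,295,242)
    m=np.zeros((400,640),np.uint8); x0,y0,x1,y1=b; m[y0:y1,x0:x1]=(im[y0:y1,x0:x1].min(2)>140)
    k=max(cv2.findContours(m,0,1)[0],key=cv2.contourArea); x,y,w,h=cv2.boundingRect(k)
    e=cv2.fitEllipse(k); print("saucer",(x,y,w,h),e,plane(c,K,e[0],0.008),plane(c,K,(x+(w-1)/2,y+(h-1)/2),0.008), np.linalg.norm(plane(c,K,(x,y+h/2),.01)-plane(c,K,(x+w,y+h/2),.01)))
print(tri(R["top"],R["scene"]))
E
python3 -c "
import cv2,numpy as np
a=cv2.imread('pics/m_top.png');b=cv2.imread('pics/m_scene.png')
h=max(a.shape[0],b.shape[0]);f=lambda i:np.pad(i,((0,h-i.shape[0]),(0,0),(0,0)))
o=np.hstack([f(a),f(b)]);print(o.shape);cv2.imwrite('pics/m_both.png',cv2.resize(o,(800,int(800*o.shape[0]/o.shape[1]))))"
```

```text
top 25.5 (363, 205, 12, 18) ((370.5, 213.5), 9.192488670349121)
(368.5, 213.5) [ 0.46594212 -0.17809547  0.1405    ]
saucer (242, 198, 37, 38) ((260.36639404296875, 216.06394958496094), (36.04151916503906, 36.33405685424805), 31.605501174926758) [0.45979828 0.10697881 0.008     ] [0.45854739 0.10795792 0.008     ] 0.10339171094503657
scene 200.0 (357, 217, 25, 15) ((369.0, 221.0), 12.649210929870605)
(369.0, 224.0) [ 0.45362958 -0.19885618  0.1405    ]
saucer (247, 210, 40, 27) ((266.9471130371094, 221.8273162841797), (23.389375686645508, 38.46380615234375), 86.0472640991211) [0.45952268 0.10686336 0.008     ] [0.45496013 0.1041143  0.008     ] 0.10298894022915547
(array([ 0.46993772, -0.18416328,  0.12442153]), np.float64(0.009636639800327137))
(540, 972, 3)
```

View pics/m_both.png

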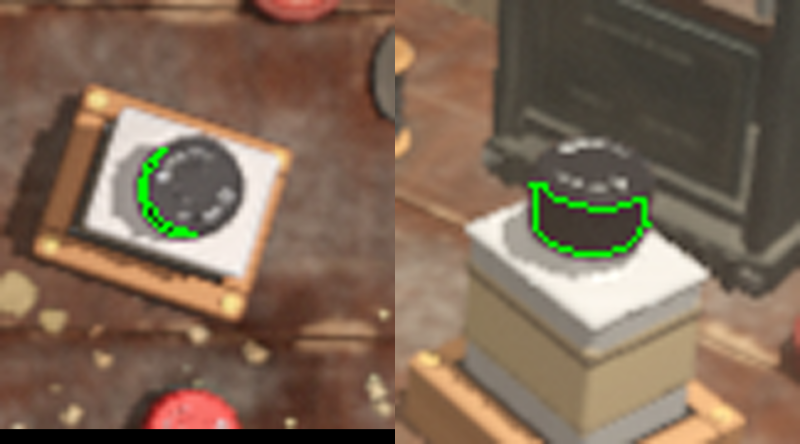

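Run:
```python
from h import *
c,K=cam("top"); im=c["image"].astype(int)
m=np.zeros((400,640),np.uint8); m[195:232,355:395]=(im[195:232,355:395].max(2)<118)
m=cv2.morphologyEx(m,cv2.MORPH_CLOSE,np.ones((3,3)))
m=cv2.morphologyEx(m,cv2.MORPH_OPEN,np.ones((5,5)))
k=max(cv2.findContours(m,0,1)[0],key=cv2.contourArea); print(cv2.boundingRect(k),cv2.fitEllipse(k),cv2.contourArea(k))
vis=c["image"].copy(); cv2.drawContours(vis,[k],-1,(0,255,0),1); crop(vis,340,180,400,250,8,"pics/mt2.png")
uv=cv2.fitEllipse(k)[0]; 
for z in (.135,.1405,.146): print(plane(c,K,uv,z))
c2,K2=cam("scene"); 
for z in (.15,.156,.16): print("sc top",plane(c2,K2,(369.9,215.4),z))
# side blob bottom rim center & tin top corners in top view (crop1 /3.5 + offs)
for p in ((456,408),(570,440),(533,532),(428,497)):
    q=(230+p[0]/3.5,80+p[1]/3.5); print("tin",plane(c,K,q,0.114))
for p in ((435,402),(572,440),(535,550),(400,507)):
    q=(230+p[0]/3.5,80+p[1]/3.5); print("holder",plane(c,K,q,0.036))
# stove: top front corners
pt=[(230+288/3.5,80+207/3.5),(230+555/3.5,80+225/3.5)]; ps=[(230+370/3,110+88/3),(230+553/3,110+150/3)]
for a,b in zip(pt,ps): print("stove",tri(ray(c,K,a),ray(c2,K2,b)))
```

```text
(363, 203, 21, 20) ((372.71502685546875, 212.68455505371094), (19.189672470092773, 20.94627571105957), 68.23104858398438) 314.0
[ 0.4686959  -0.18935353  0.135     ]
[ 0.46828227 -0.18858334  0.1405    ]
[ 0.46786864 -0.18781315  0.146     ]
sc top [ 0.46945576 -0.19023246  0.15      ]
sc top [ 0.46169139 -0.19462969  0.156     ]
sc top [ 0.45651514 -0.19756117  0.16      ]
tin [ 0.51078813 -0.15970135  0.114     ]
tin [ 0.48964071 -0.24359261  0.114     ]
tin [ 0.42162456 -0.21755021  0.114     ]
tin [ 0.44495412 -0.14055381  0.114     ]
holder [ 0.52374811 -0.15178286  0.036     ]
holder [ 0.49690687 -0.25967268  0.036     ]
holder [ 0.41013195 -0.23201886  0.036     ]
holder [ 0.44062335 -0.12618635  0.036     ]
stove (array([ 0.63124851, -0.03332649,  0.22145844]), np.float64(0.0013435934634994883))
stove (array([ 0.62068767, -0.20787277,  0.22634258]), np.float64(0.006806789918505661))
```

View pics/mt2.png

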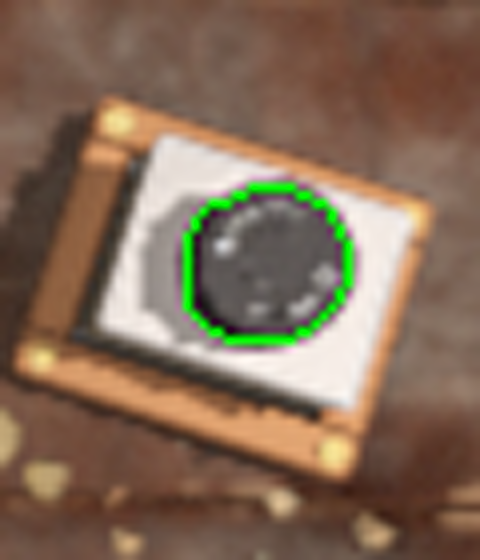

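Candidates: black cap on the tin (374,212), yellow cap (321,228), red cap (374,263), polish tins (395,168)/(421,160) in the top view. I choose the black cap on the tin in its holder. The crop confirms this: the green outline hugs the black cap on the white tin top. Cap ≈ (0.467,-0.190), saucer ≈ (0.4597,0.107).

Run:
```python
from h import *
from scipy.spatial.transform import Rotation as R
c,K=cam("top");c2,K2=cam("scene")
for a in ((137,240),(137,262),(157,290),(85,268)):
    for b in ((113,108),(150,175),(85,110),(160,165)):
        p,e=tri(ray(c,K,a),ray(c2,K2,b))
        if e<.05: print(a,b,p.round(3),round(e,3))
s=get_state(); M=R.from_euler('xyz',s['eef_rot'],degrees=True).as_matrix(); print(M.round(3))
# desired shifts in tool axes
for d in ([0,0,.25],[.25,-.345,0],[.467-.198,-.19-.645,0]): print(d,(M.T@np.array(d)).round(4))
```

```text
(137, 240) (150, 175) [0.369 0.436 0.069] 0.035
(137, 240) (160, 165) [0.379 0.415 0.105] 0.011
(137, 262) (150, 175) [0.33  0.407 0.099] 0.008
(137, 262) (160, 165) [0.34  0.386 0.133] 0.029
(157, 290) (150, 175) [0.274 0.326 0.153] 0.028
(157, 290) (160, 165) [0.285 0.308 0.183] 0.047
(85, 268) (113, 108) [0.313 0.459 0.274] 0.015
[[-0.    -0.293 -0.956]
 [-0.    -0.956  0.293]
 [-1.     0.     0.   ]]
[0, 0, 0.25] [-0.25  0.    0.  ]
[0.25, -0.345, 0] [ 0.      0.2565 -0.3402]
[0.269, -0.835, 0] [ 1.000e-04  7.193e-01 -5.021e-01]
```

Run:
```python
from h import *
c,K=cam("scene"); crop(c["image"],0,60,250,240,3.2,"pics/left.png")
c,K=cam("top"); crop(c["image"],0,100,250,360,2.3,"pics/leftt.png")
```

```text
(no output)
```

View pics/left.png

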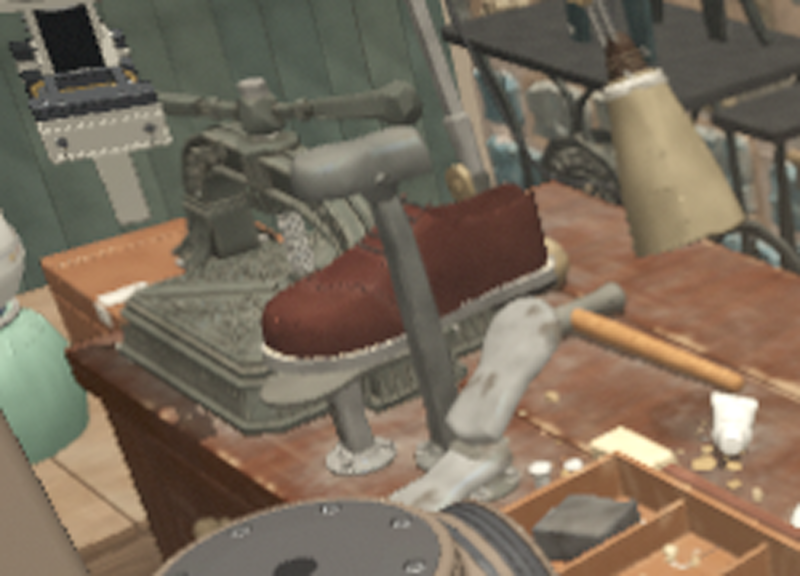

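View pics/leftt.png

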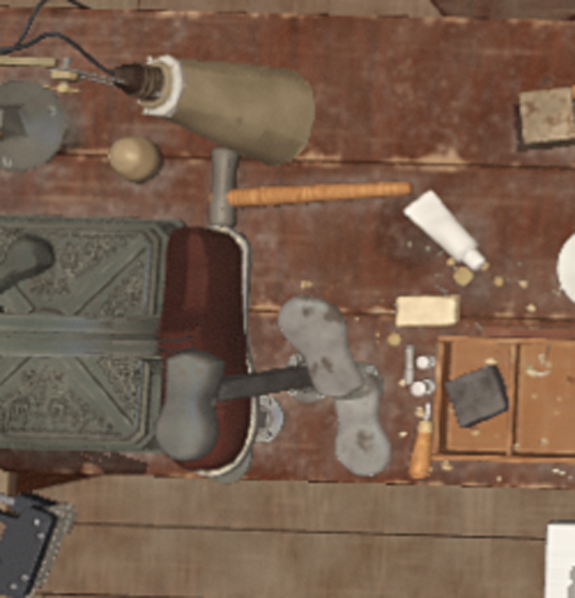

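```bash
python3 -m creep '{"jaw":[-1,-1,-1,-1,-1,-1,-1,-1,-1,-1],"translation":[[-0.025,0,0],[-0.025,0,0],[-0.025,0,0],[-0.025,0,0],[-0.025,0,0],[-0.025,0,0],[-0.025,0,0],[-0.025,0,0],[-0.025,0,0],[-0.025,0,0]],"roll":[0.14,0.14,0.14,0.14,0.14,0.14,0.14,0.14,0.14,0.14]}' 45
cat >> h.py <<'E'
from scipy.spatial.transform import Rotation as Rt
def rel(t):
    s=get_state(); M=Rt.from_euler('xyz',s['eef_rot'],degrees=True).as_matrix()
    print("t",round(s['time_s'],2),"tcp",s['tcp_pos'].round(4),"F",s['contact_force'].round(2),"M",s['moment'].round(2),"w",round(s['gripper_width'],4),"j",s['joints'].round(1))
    print("toolx",M[:,0].round(3),"tooly",M[:,1].round(3))
    if t is not None: print("shift tool",(M.T@(np.array(t)-s['tcp_pos'])).round(4))
E
python3 -c "
from h import *
rel([.43,.3,.45])"
```

```text
time_s: 1.6
tcp_pos: [0.198, 0.6451, 0.4778]
eef_rot: [9.9, 90.0, 92.3]
contact_force: [0.7, 0.0, 0.1]
gripper_width: 0.0872
t 1.6 tcp [0.198  0.6451 0.4778] F [0.68 0.02 0.12] M [ 0.19 -0.09 -0.06] w 0.0872 j [  89.4   18.6   29.3   -0.  -100.8  -97.1]
toolx [-0.  0. -1.] tooly [-0.991  0.132  0.   ]
shift tool [ 0.0277 -0.2756 -0.3113]
```

```bash
python3 -m creep '{"jaw":[-1,-1,-1,-1,-1,-1,-1,-1,-1,-1],"translation":[[0,-0.0275,-0.031],[0,-0.0275,-0.031],[0,-0.0275,-0.031],[0,-0.0275,-0.031],[0,-0.0275,-0.031],[0,-0.0275,-0.031],[0,-0.0275,-0.031],[0,-0.0275,-0.031],[0,-0.0275,-0.031],[0,-0.0275,-0.031]],"roll":[0,0,0,0,0,0,0,0,0,0]}'
python3 -c "
from h import *
rel([.467,-.19,.45])"
```

```text
time_s: 2.6
tcp_pos: [0.4321, 0.3013, 0.477]
eef_rot: [-28.3, 90.0, 54.5]
contact_force: [0.4, 0.2, -0.4]
gripper_width: 0.0879
t 2.6 tcp [0.4321 0.3013 0.477 ] F [ 0.39  0.19 -0.43] M [ 0.11 -0.12  0.02] w 0.0879 j [ 56.2   2.9   9.7   0.  -96.8 -63.5]
toolx [ 0.     0.001 -1.   ] tooly [-0.992  0.126 -0.   ]
shift tool [ 0.0266 -0.0967 -0.4829]
```

```bash
python3 -m creep '{"jaw":[-1,-1,-1,-1,-1,-1,-1,-1,-1,-1],"translation":[[0.01,-0.0095,-0.048],[0.01,-0.0095,-0.048],[0.01,-0.0095,-0.048],[0.01,-0.0095,-0.048],[0.01,-0.0095,-0.048],[0.01,-0.0095,-0.048],[0.01,-0.0095,-0.048],[0.01,-0.0095,-0.048],[0.01,-0.0095,-0.048],[0.01,-0.0095,-0.048]],"roll":[0,0,0,0,0,0,0,0,0,0]}'
python3 - <<'E'
from h import *
rel([.467,-.19,.2])
c,K=cam("scene"); crop(c["image"],230,40,480,320,2,"pics/s3.png")
E
```

```text
time_s: 3.6
tcp_pos: [0.4646, -0.1873, 0.3767]
eef_rot: [-81.3, 89.9, 1.4]
contact_force: [1.4, 1.2, 0.9]
gripper_width: 0.0879
t 3.6 tcp [ 0.4646 -0.1873  0.3767] F [1.41 1.21 0.95] M [ 0.22 -0.25  0.02] w 0.0879 j [  0.6   0.1  -5.6  -0.  -84.3  -7.8]
toolx [ 0.001  0.    -1.   ] tooly [-0.992  0.126 -0.001]
shift tool [ 0.1767 -0.0025 -0.0024]
```

View pics/s3.png

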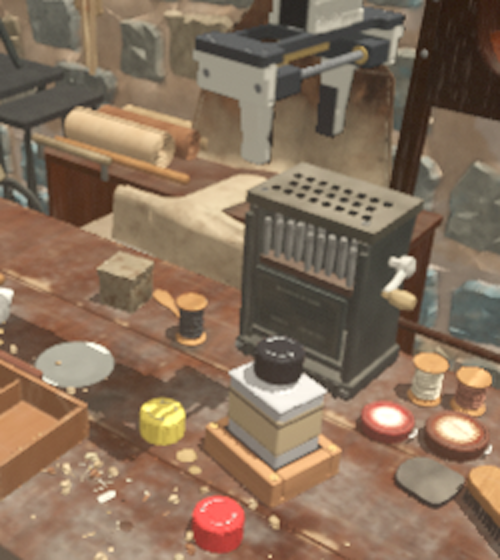

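```bash
python3 -m creep '{"jaw":[-1,-1,-1,-1,-1,-1,-1,-1,-1,-1],"translation":[[0.026,-0.0005,0],[0.026,-0.0005,0],[0.026,-0.0005,0],[0.026,-0.0005,0],[0.026,-0.0005,0],[0.026,0,0],[0.026,0,0],[0.02,0,0],[0,0,0],[0,0,0]],"roll":[0,0,0,0,0,0,0,0,0,0]}'
python3 - <<'E'
from h import *
rel([.467,-.19,.132])
c,K=cam("scene"); crop(c["image"],310,120,450,280,5,"pics/s4.png")
c,K=cam("top"); crop(c["image"],310,120,450,280,5,"pics/t4.png")
E
```

```text
time_s: 4.65
tcp_pos: [0.4678, -0.1857, 0.1752]
eef_rot: [-178.9, 90.0, -96.1]
contact_force: [0.2, -0.0, 0.3]
gripper_width: 0.0875
t 4.65 tcp [ 0.4678 -0.1857  0.1752] F [ 0.16 -0.03  0.28] M [ 0.05 -0.07 -0.01] w 0.0875 j [  0.8   6.7 -24.9   0.  -58.4  -8. ]
toolx [-0. -0. -1.] tooly [-0.992  0.126 -0.   ]
shift tool [ 0.0432  0.0002 -0.0044]
```

View pics/s4.png

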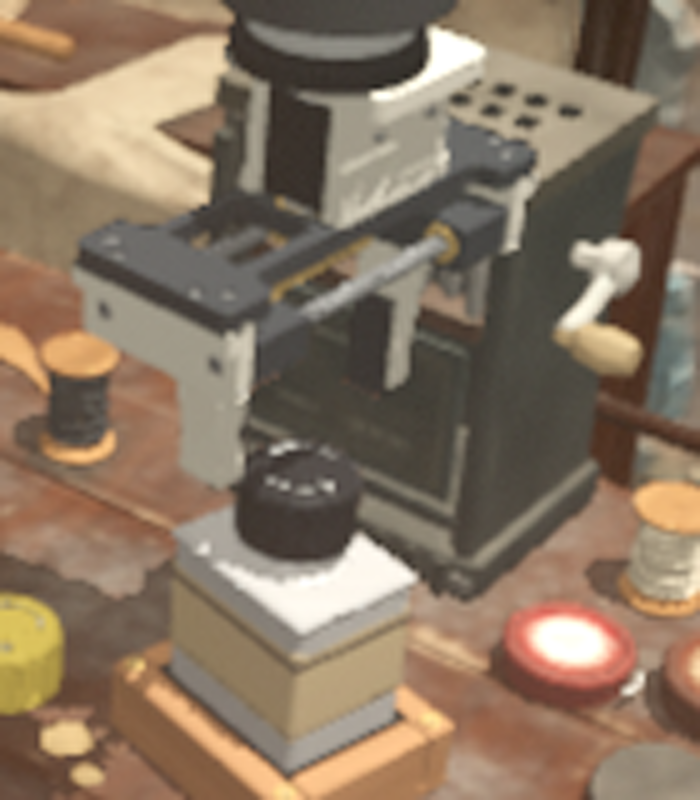

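Scene view: fingers straddle the black cap, whose top centre is near pixel (370,216). Correct sideways 4 mm and descend.

```bash
python3 -m creep '{"jaw":[-1,-1,-1,-1,-1,-1,-1,-1,-1,-1],"translation":[[0,0,-0.0022],[0,0,-0.0022],[0.008,0,0],[0.008,0,0],[0.008,0,0],[0.008,0,0],[0.008,0,0],[0.003,0,0],[0,0,0],[0,0,0]],"roll":[0,0,0,0,0,0,0,0,0,0]}'
python3 - <<'E'
from h import *
rel([.467,-.19,.132])
c,K=cam("scene"); crop(c["image"],310,120,450,280,5,"pics/s5.png")
E
```

```text
time_s: 5.75
tcp_pos: [0.4671, -0.19, 0.1317]
eef_rot: [-135.1, 90.0, -52.4]
contact_force: [0.6, -0.3, 0.3]
gripper_width: 0.0875
t 5.75 tcp [ 0.4671 -0.19    0.1317] F [ 0.62 -0.3   0.27] M [ 0.05 -0.09 -0.04] w 0.0875 j [  0.2   9.4 -28.1   0.  -52.4  -7.5]
toolx [ 0. -0. -1.] tooly [-0.992  0.127 -0.   ]
shift tool [-0.0003  0.0001 -0.    ]
```

View pics/s5.png

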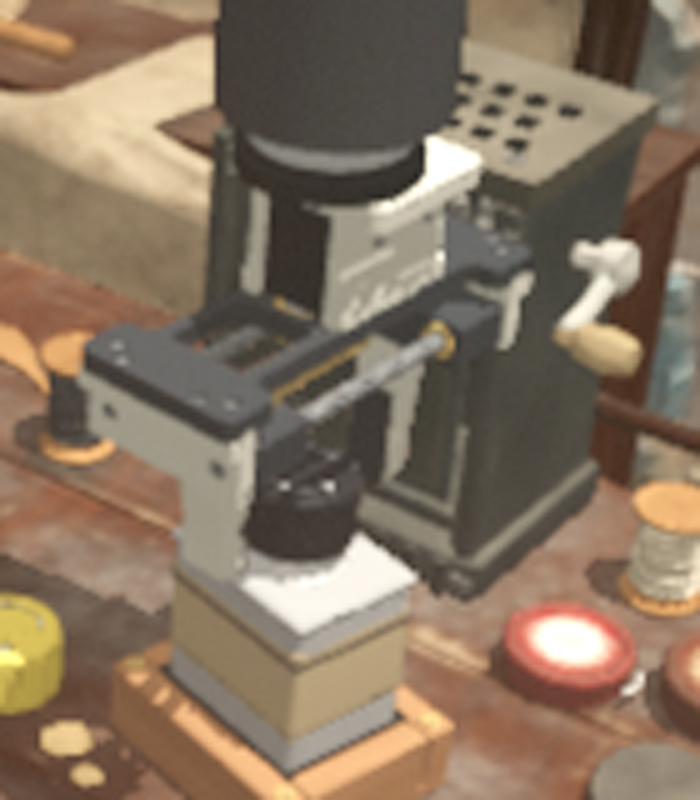

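```bash
python3 -m creep '{"jaw":[1,1,1,1,1,1,1,1,1,1],"translation":[[0,0,0],[0,0,0],[0,0,0],[0,0,0],[0,0,0],[0,0,0],[0,0,0],[0,0,0],[0,0,0],[0,0,0]],"roll":[0,0,0,0,0,0,0,0,0,0]}' 25
python3 -c "
from h import *
rel(None)"
```

```text
time_s: 6.8
tcp_pos: [0.4677, -0.19, 0.1319]
eef_rot: [-90.3, 89.9, -7.6]
contact_force: [4.4, -1.0, -0.0]
gripper_width: 0.0515
t 6.8 tcp [ 0.4677 -0.19    0.1319] F [ 4.39 -0.96 -0.02] M [-0.27 -1.77 -0.01] w 0.0515 j [  0.2   9.4 -28.1   0.  -52.4  -7.5]
toolx [ 0.001 -0.    -1.   ] tooly [-0.992  0.126 -0.001]
```

```bash
python3 -m creep '{"jaw":[1,1,1,1,1,1,1,1,1,1],"translation":[[0,-0.0005,0],[0,-0.0005,0],[0,0,0],[0,0,0],[0,0,0],[0,0,0],[0,0,0],[0,0,0],[0,0,0],[0,0,0]],"roll":[0,0,0,0,0,0,0,0,0,0]}' 45
python3 -c "
from h import *
rel(None)"
```

```text
time_s: 7.8
tcp_pos: [0.4678, -0.19, 0.1315]
eef_rot: [85.3, 90.0, 168.0]
contact_force: [2.0, 1.0, 0.6]
gripper_width: 0.0515
t 7.8 tcp [ 0.4678 -0.19    0.1315] F [2.05 1.01 0.56] M [ 0.14 -0.82 -0.  ] w 0.0515 j [  0.2   9.5 -28.   -0.  -52.5  -7.5]
toolx [-0.  0. -1.] tooly [-0.992  0.127  0.   ]
```

```bash
python3 -m creep '{"jaw":[1,1,1,1,1,1,1,1,1,1],"translation":[[0.0005,-0.0006,0],[0.0005,0,0],[0.0005,0,0],[0.0005,0,0],[0.0005,0,0],[0.0005,0,0],[0.0005,0,0],[0.0005,0,0],[0,0,0],[0,0,0]],"roll":[0,0,0,0,0,0,0,0,0,0]}'
python3 -c "
from h import *
rel(None)"
```

```text
time_s: 8.8
tcp_pos: [0.468, -0.1901, 0.1276]
eef_rot: [95.7, 90.0, 178.4]
contact_force: [-2.1, 2.2, 5.7]
gripper_width: 0.0512
t 8.8 tcp [ 0.468  -0.1901  0.1276] F [-2.1   2.2   5.69] M [ 0.68  0.8  -0.01] w 0.0512 j [  0.2   9.8 -28.2  -0.  -52.   -7.5]
toolx [-0.001  0.    -1.   ] tooly [-0.992  0.127  0.001]
```

```bash
python3 -m creep '{"jaw":[1,1,1,1,1,1,1,1,1,1],"translation":[[0.0004,0,0],[0.0004,0,0],[0.0004,0,0],[0.0004,0,0],[0.0004,0,0],[0,0,0],[0,0,0],[0,0,0],[0,0,0],[0,0,0]],"roll":[0,0,0,0,0,0,0,0,0,0]}'
python3 -c "
from h import *
rel(None)"
```

```text
time_s: 9.8
tcp_pos: [0.468, -0.1901, 0.1256]
eef_rot: [94.8, 90.0, 177.5]
contact_force: [-2.2, 1.5, 5.7]
gripper_width: 0.051
t 9.8 tcp [ 0.468  -0.1901  0.1256] F [-2.16  1.47  5.74] M [ 0.71  0.81 -0.01] w 0.051 j [  0.2  10.  -28.4  -0.  -51.7  -7.5]
toolx [-0.001  0.    -1.   ] tooly [-0.992  0.127  0.001]
```

```bash
python3 -m creep '{"jaw":[1,1,1,1,1,1,1,1,1,1],"translation":[[0.0005,0,0],[0.0005,0,0],[0.0005,0,0],[0.0005,0,0],[0.0005,0,0],[0,0,0],[0,0,0],[0,0,0],[0,0,0],[0,0,0]],"roll":[0,0,0,0,0,0,0,0,0,0]}'
python3 -c "
from h import *
rel(None)"
```

```text
time_s: 10.8
tcp_pos: [0.4683, -0.1902, 0.1238]
eef_rot: [149.7, 90.0, -127.6]
contact_force: [-4.1, 2.6, 10.5]
gripper_width: 0.0513
t 10.8 tcp [ 0.4683 -0.1902  0.1238] F [-4.11  2.6  10.51] M [0.99 1.36 0.11] w 0.0513 j [  0.2  10.1 -28.5   0.  -51.4  -7.5]
toolx [-0. -0. -1.] tooly [-0.992  0.126  0.   ]
```

```bash
python3 -m creep '{"jaw":[1,1,1,1,1,1,1,1,1,1],"translation":[[0,0.0005,0.0004],[0.0003,0,0],[0.0003,0,0],[0,0,0],[0,0,0],[0,0,0],[0,0,0],[0,0,0],[0,0,0],[0,0,0]],"roll":[0,0,0,0,0,0,0,0,0,0]}'
python3 -c "
from h import *
rel(None)"
```

```text
time_s: 11.8
tcp_pos: [0.4682, -0.1901, 0.1235]
eef_rot: [-139.0, 89.9, -56.2]
contact_force: [-2.9, 0.4, 11.1]
gripper_width: 0.0512
t 11.8 tcp [ 0.4682 -0.1901  0.1235] F [-2.95  0.4  11.13] M [0.39 1.26 0.1 ] w 0.0512 j [  0.3  10.1 -28.6   0.1 -51.3  -7.5]
toolx [ 0.001 -0.001 -1.   ] tooly [-0.992  0.126 -0.001]
```

```bash
python3 -m creep '{"jaw":[1,1,1,1,1,1,1,1,1,1],"translation":[[0.0004,0.0003,0],[0.0004,0,0],[0,0,0],[0,0,0],[0,0,0],[0,0,0],[0,0,0],[0,0,0],[0,0,0],[0,0,0]],"roll":[0,0,0,0,0,0,0,0,0,0]}'
python3 -c "
from h import *
rel(None)"
```

```text
time_s: 12.8
tcp_pos: [0.4683, -0.1901, 0.1228]
eef_rot: [-121.1, 89.9, -38.4]
contact_force: [-2.5, 0.6, 11.8]
gripper_width: 0.0512
t 12.8 tcp [ 0.4683 -0.1901  0.1228] F [-2.55  0.62 11.8 ] M [0.25 0.93 0.12] w 0.0512 j [  0.3  10.1 -28.7   0.1 -51.1  -7.5]
toolx [ 0.001 -0.001 -1.   ] tooly [-0.992  0.126 -0.001]
```

```bash
python3 -m creep '{"jaw":[1,1,1,1,1,1,1,1,1,1],"translation":[[0.0004,0.0003,0],[0.0004,0,0],[0,0,0],[0,0,0],[0,0,0],[0,0,0],[0,0,0],[0,0,0],[0,0,0],[0,0,0]],"roll":[0,0,0,0,0,0,0,0,0,0]}'
python3 - <<'E'
from h import *
rel(None)
c,K=cam("scene"); crop(c["image"],330,160,430,260,6,"pics/s6.png")
E
```

```text
time_s: 13.8
tcp_pos: [0.4684, -0.1902, 0.1224]
eef_rot: [-114.5, 89.9, -31.7]
contact_force: [-2.4, -0.4, 15.1]
gripper_width: 0.0512
t 13.8 tcp [ 0.4684 -0.1902  0.1224] F [-2.36 -0.4  15.14] M [0.22 0.99 0.1 ] w 0.0512 j [  0.3  10.1 -28.8   0.1 -51.   -7.5]
toolx [ 0.002 -0.001 -1.   ] tooly [-0.992  0.126 -0.002]
```

View pics/s6.png

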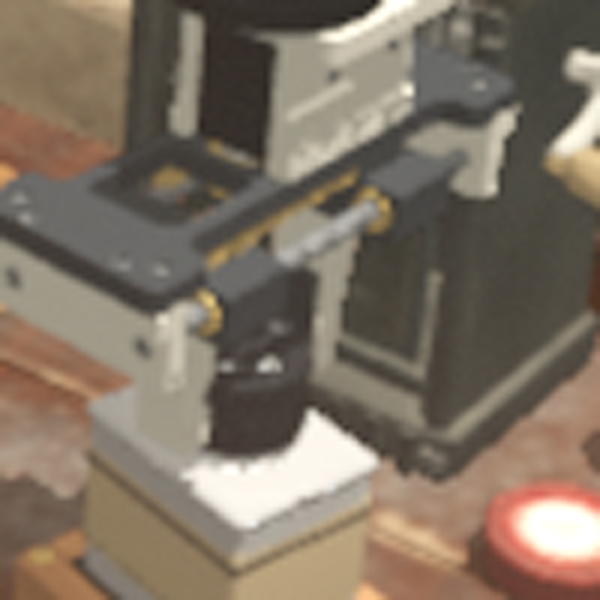

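15.1 N, the shell is on its firm stop. Now turn counterclockwise (negative roll).

```bash
python3 -m creep '{"jaw":[1,1,1,1,1,1,1,1,1,1],"translation":[[0.0002,0,0],[0,0,0],[0,0,0],[0,0,0],[0,0,0],[0,0,0],[0,0,0],[0,0,0],[0,0,0],[0,0,0]],"roll":[-0.02,-0.02,-0.02,-0.02,-0.02,-0.02,-0.02,-0.02,0,0]}'
python3 -c "
from h import *
rel(None)"
```

```text
time_s: 14.85
tcp_pos: [0.4685, -0.1902, 0.1223]
eef_rot: [-121.1, 89.8, -29.1]
contact_force: [-2.7, 0.4, 13.6]
gripper_width: 0.0512
t 14.85 tcp [ 0.4685 -0.1902  0.1223] F [-2.74  0.37 13.59] M [ 0.26  0.92 -0.01] w 0.0512 j [  0.3  10.1 -28.8   0.1 -51.    1.6]
toolx [ 0.002 -0.001 -1.   ] tooly [-0.999 -0.034 -0.002]
```

```bash
python3 -m creep '{"jaw":[1,1,1,1,1,1,1,1,1,1],"translation":[[0.0004,0.0003,0],[0,0,0],[0,0,0],[0,0,0],[0,0,0],[0,0,0],[0,0,0],[0,0,0],[0,0,0],[0,0,0]],"roll":[0,-0.02,-0.02,-0.02,-0.02,-0.02,-0.02,-0.02,-0.02,0]}'
python3 -c "
from h import *
rel(None)"
```

```text
time_s: 15.85
tcp_pos: [0.4686, -0.1902, 0.1221]
eef_rot: [-123.3, 89.8, -22.1]
contact_force: [-1.6, 1.2, 16.1]
gripper_width: 0.0513
t 15.85 tcp [ 0.4686 -0.1902  0.1221] F [-1.59  1.24 16.14] M [ 0.43  0.79 -0.06] w 0.0513 j [  0.3  10.1 -28.8   0.1 -50.9  10.8]
toolx [ 0.003 -0.001 -1.   ] tooly [-0.981 -0.193 -0.003]
```

```bash
python3 -m creep '{"jaw":[1,1,1,1,1,1,1,1,1,1],"translation":[[0,0,0],[0,0,0],[0,0,0],[0,0,0],[0,0,0],[0,0,0],[0,0,0],[0,0,0],[0,0,0],[0,0,0]],"roll":[-0.02,-0.02,-0.02,-0.02,-0.02,-0.02,-0.02,-0.02,0,0]}'
python3 -c "
from h import *
rel(None)"
```

```text
time_s: 16.85
tcp_pos: [0.469, -0.1902, 0.1223]
eef_rot: [-130.5, 89.8, -20.2]
contact_force: [-1.2, 0.3, 14.6]
gripper_width: 0.0514
t 16.85 tcp [ 0.469  -0.1902  0.1223] F [-1.19  0.32 14.64] M [ 0.26  0.53 -0.12] w 0.0514 j [  0.3  10.1 -28.8   0.1 -50.9  20. ]
toolx [ 0.004 -0.001 -1.   ] tooly [-0.938 -0.347 -0.003]
```

```bash
python3 -m creep '{"jaw":[1,1,1,1,1,1,1,1,1,1],"translation":[[0.0002,0,0],[0,0,0],[0,0,0],[0,0,0],[0,0,0],[0,0,0],[0,0,0],[0,0,0],[0,0,0],[0,0,0]],"roll":[-0.02,-0.02,-0.02,-0.02,-0.02,-0.02,-0.02,-0.02,0,0]}'
python3 -c "
from h import *
rel(None)"
```

```text
time_s: 17.85
tcp_pos: [0.4694, -0.1902, 0.1222]
eef_rot: [-138.9, 89.7, -19.4]
contact_force: [-1.0, 0.6, 15.7]
gripper_width: 0.0509
t 17.85 tcp [ 0.4694 -0.1902  0.1222] F [-1.02  0.59 15.73] M [ 0.17  0.29 -0.04] w 0.0509 j [  0.3  10.1 -28.8   0.1 -50.8  29.1]
toolx [ 0.005 -0.002 -1.   ] tooly [-0.871 -0.492 -0.003]
```

```bash
python3 -m creep '{"jaw":[1,1,1,1,1,1,1,1,1,1],"translation":[[0.0001,0,0],[0,0,0],[0,0,0],[0,0,0],[0,0,0],[0,0,0],[0,0,0],[0,0,0],[0,0,0],[0,0,0]],"roll":[-0.02,-0.02,-0.02,-0.02,-0.02,-0.02,-0.02,-0.02,0,0]}'
python3 -c "
from h import *
rel(None)"
```

```text
time_s: 18.85
tcp_pos: [0.4695, -0.1902, 0.1222]
eef_rot: [-146.3, 89.7, -17.7]
contact_force: [-0.6, 0.9, 14.6]
gripper_width: 0.0511
t 18.85 tcp [ 0.4695 -0.1902  0.1222] F [-0.57  0.91 14.6 ] M [0.34 0.26 0.  ] w 0.0511 j [  0.3  10.1 -28.8   0.1 -50.8  38.3]
toolx [ 0.005 -0.002 -1.   ] tooly [-0.781 -0.624 -0.003]
```

```bash
python3 -m creep '{"jaw":[1,1,1,1,1,1,1,1,1,1],"translation":[[0.0002,0,0],[0,0,0],[0,0,0],[0,0,0],[0,0,0],[0,0,0],[0,0,0],[0,0,0],[0,0,0],[0,0,0]],"roll":[-0.03,-0.03,-0.03,-0.03,-0.03,-0.03,-0.03,-0.03,0,0]}'
python3 - <<'E'
from h import *
rel(None)
c,K=cam("scene"); crop(c["image"],330,160,430,260,6,"pics/s7.png")
E
```

```text
time_s: 19.85
tcp_pos: [0.4696, -0.1901, 0.122]
eef_rot: [-158.2, 89.7, -15.9]
contact_force: [-0.6, 1.5, 16.3]
gripper_width: 0.0515
t 19.85 tcp [ 0.4696 -0.1901  0.122 ] F [-0.63  1.49 16.33] M [ 0.49  0.19 -0.07] w 0.0515 j [  0.3  10.1 -28.8   0.1 -50.8  52. ]
toolx [ 0.005 -0.001 -1.   ] tooly [-0.61  -0.792 -0.002]
```

View pics/s7.png

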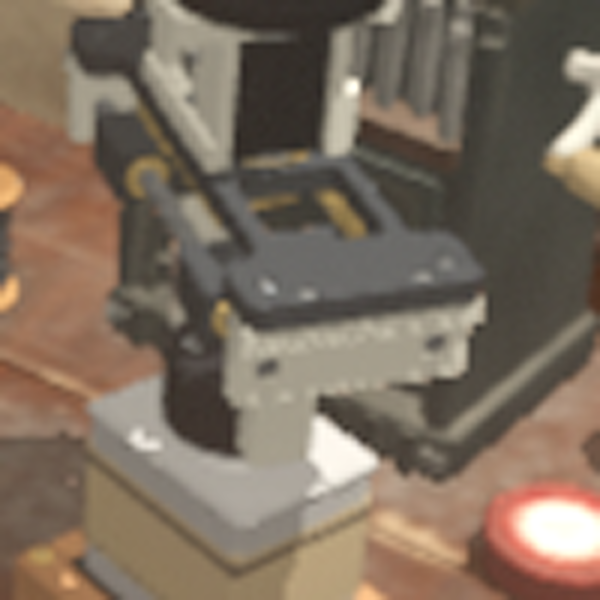

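```bash
python3 -m creep '{"jaw":[1,1,1,1,1,1,1,1,1,1],"translation":[[0,0,0],[0,0,0],[0,0,0],[0,0,0],[0,0,0],[0,0,0],[0,0,0],[0,0,0],[0,0,0],[0,0,0]],"roll":[-0.035,-0.035,-0.035,-0.035,-0.035,-0.035,-0.035,-0.035,0,0]}'
python3 - <<'E'
from h import *
rel(None)
E
```

```text
time_s: 20.9
tcp_pos: [0.4697, -0.1903, 0.1221]
eef_rot: [-176.3, 89.7, -17.8]
contact_force: [1.4, -0.4, 15.6]
gripper_width: 0.0514
t 20.9 tcp [ 0.4697 -0.1903  0.1221] F [ 1.37 -0.36 15.61] M [ 0.11  0.14 -0.01] w 0.0514 j [  0.3  10.1 -28.8   0.1 -50.8  68.1]
toolx [ 0.005 -0.002 -1.   ] tooly [-0.368 -0.93  -0.   ]
```

```bash
python3 -m creep '{"jaw":[1,1,1,1,1,1,1,1,1,1],"translation":[[-0.001,0,0],[-0.001,0,0],[-0.001,0,0],[-0.001,0,0],[-0.001,0,0],[-0.001,0,0],[-0.001,0,0],[0,0,0],[0,0,0],[0,0,0]],"roll":[0,0,0,0,0,0,0,0,0,0]}'
python3 - <<'E'
from h import *
rel(None)
E
```

```text
time_s: 21.9
tcp_pos: [0.4689, -0.1899, 0.1276]
eef_rot: [-172.8, 89.8, -14.5]
contact_force: [4.0, -1.4, 4.6]
gripper_width: 0.0516
t 21.9 tcp [ 0.4689 -0.1899  0.1276] F [ 4.03 -1.39  4.64] M [-0.59 -1.39 -0.07] w 0.0516 j [  0.3   9.8 -28.4   0.1 -51.7  68.1]
toolx [ 0.003 -0.001 -1.   ] tooly [-0.368 -0.93  -0.   ]
```

```bash
python3 -m creep '{"jaw":[1,1,1,1,1,1,1,1,1,1],"translation":[[-0.0005,0,0],[-0.0005,0,0],[-0.0005,0,0],[-0.0005,0,0],[-0.0005,0,0],[-0.0005,0,0],[-0.0005,0,0],[0,0,0],[0,0,0],[0,0,0]],"roll":[0,0,0,0,0,0,0,0,0,0]}'
python3 - <<'E'
from h import *
rel(None)
E
```

```text
time_s: 22.9
tcp_pos: [0.4666, -0.1895, 0.1299]
eef_rot: [10.5, 89.9, 168.8]
contact_force: [1.0, -1.1, 0.4]
gripper_width: 0.0511
t 22.9 tcp [ 0.4666 -0.1895  0.1299] F [ 1.03 -1.13  0.36] M [-0.01 -0.35 -0.09] w 0.0511 j [  0.3   9.5 -28.2  -0.  -52.3  68.1]
toolx [-0.001  0.    -1.   ] tooly [-0.369 -0.929  0.   ]
```

```bash
python3 -m creep '{"jaw":[1,1,1,1,1,1,1,1,1,1],"translation":[[-0.0005,0,0],[-0.0005,0,0],[-0.0005,0,0],[-0.0005,0,0],[-0.0005,0,0],[-0.0005,0,0],[0,0,0],[0,0,0],[0,0,0],[0,0,0]],"roll":[0,0,0,0,0,0,0,0,0,0]}'
python3 - <<'E'
from h import *
rel(None)
E
```

```text
time_s: 23.9
tcp_pos: [0.4672, -0.1896, 0.1333]
eef_rot: [-31.2, 90.0, 127.1]
contact_force: [-0.5, -0.8, -0.6]
gripper_width: 0.0514
t 23.9 tcp [ 0.4672 -0.1896  0.1333] F [-0.52 -0.77 -0.6 ] M [ 0.04 -0.05  0.01] w 0.0514 j [  0.3   9.3 -28.   -0.  -52.7  68.1]
toolx [-0.  0. -1.] tooly [-0.369 -0.929 -0.   ]
```

-0.6 N ≈ the cap's weight, so it is free. Lift on.

```bash
python3 -m creep '{"jaw":[1,1,1,1,1,1,1,1,1,1],"translation":[[-0.001,0,0],[-0.001,0,0],[-0.001,0,0],[-0.001,0,0],[-0.001,0,0],[-0.001,0,0],[0,0,0],[0,0,0],[0,0,0],[0,0,0]],"roll":[0,0,0,0,0,0,0,0,0,0]}'
python3 - <<'E'
from h import *
rel(None)
c,K=cam("scene"); crop(c["image"],330,160,430,260,6,"pics/s8.png")
E
```

```text
time_s: 24.9
tcp_pos: [0.4672, -0.1896, 0.1392]
eef_rot: [11.6, 90.0, 169.9]
contact_force: [-0.0, 0.5, -1.1]
gripper_width: 0.0512
t 24.9 tcp [ 0.4672 -0.1896  0.1392] F [-0.05  0.47 -1.07] M [-0.01 -0.02  0.06] w 0.0512 j [  0.3   9.  -27.5  -0.  -53.5  68.1]
toolx [-0.  0. -1.] tooly [-0.369 -0.929  0.   ]
```

View pics/s8.png

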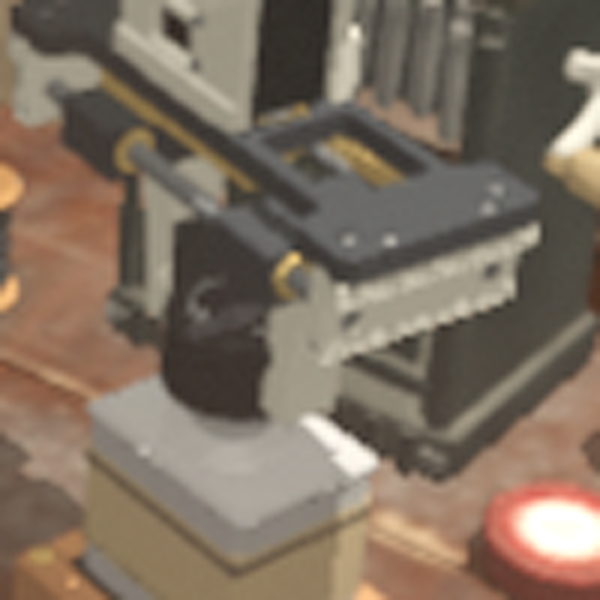

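```bash
python3 -m creep '{"jaw":[1,1,1,1,1,1,1,1,1,1],"translation":[[-0.004,0,0],[-0.008,0,0],[-0.008,0,0],[-0.008,0,0],[-0.008,0,0],[-0.008,0,0],[-0.008,0,0],[-0.006,0,0],[0,0,0],[0,0,0]],"roll":[0,0,0,0,0,0,0,0,0,0]}'
python3 - <<'E'
from h import *
rel([.4597,.1068,.18])
c,K=cam("scene"); crop(c["image"],310,120,430,260,5,"pics/s9.png")
E
```

```text
time_s: 25.95
tcp_pos: [0.4671, -0.1895, 0.1972]
eef_rot: [-47.8, 90.0, 110.5]
contact_force: [-0.5, -0.2, -0.7]
gripper_width: 0.0516
t 25.95 tcp [ 0.4671 -0.1895  0.1972] F [-0.52 -0.18 -0.71] M [ 0.04 -0.01  0.04] w 0.0516 j [  0.3   5.7 -23.   -0.  -61.4  68.1]
toolx [-0.  0. -1.] tooly [-0.369 -0.929 -0.   ]
shift tool [ 0.0172 -0.2727  0.1162]
```

View pics/s9.png

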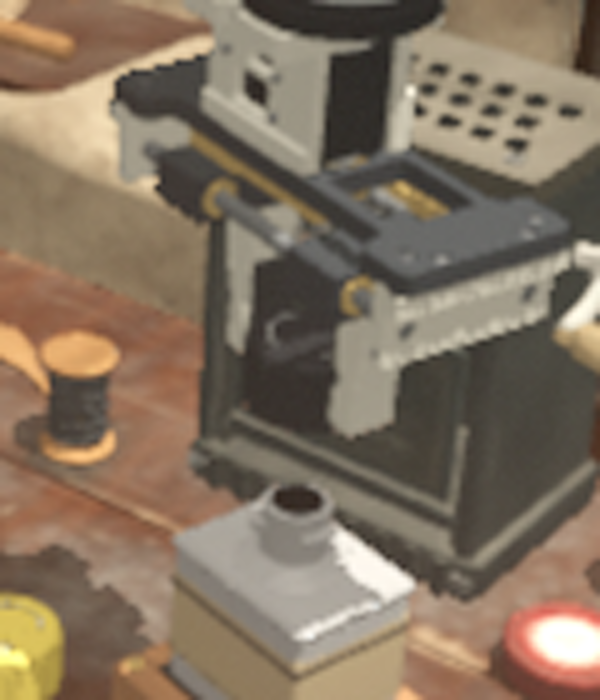

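```bash
python3 -m creep '{"jaw":[1,1,1,1,1,1,1,1,1,1],"translation":[[0,-0.012,0.0052],[0,-0.025,0.0108],[0,-0.035,0.0148],[0,-0.038,0.0162],[0,-0.038,0.0162],[0,-0.038,0.0162],[0,-0.035,0.0148],[0,-0.028,0.0120],[0,-0.016,0.0068],[0,-0.008,0.0034]],"roll":[0,0,0,0,0,0,0,0,0,0]}'
python3 - <<'E'
from h import *
rel([.4597,.1068,.06])
c,K=cam("scene"); crop(c["image"],220,100,340,260,5,"pics/s10.png")
E
```

```text
time_s: 27.0
tcp_pos: [0.4592, 0.1089, 0.1969]
eef_rot: [44.1, 90.0, -157.4]
contact_force: [-0.4, 0.1, -1.3]
gripper_width: 0.0512
t 27.0 tcp [0.4592 0.1089 0.1969] F [-0.44  0.11 -1.28] M [-0.04 -0.01 -0.01] w 0.0512 j [ 37.3   2.5 -26.5  -0.  -61.   31.2]
toolx [-0. -0. -1.] tooly [-0.367 -0.93   0.   ]
shift tool [ 0.1369  0.0017 -0.0013]
```

View pics/s10.png

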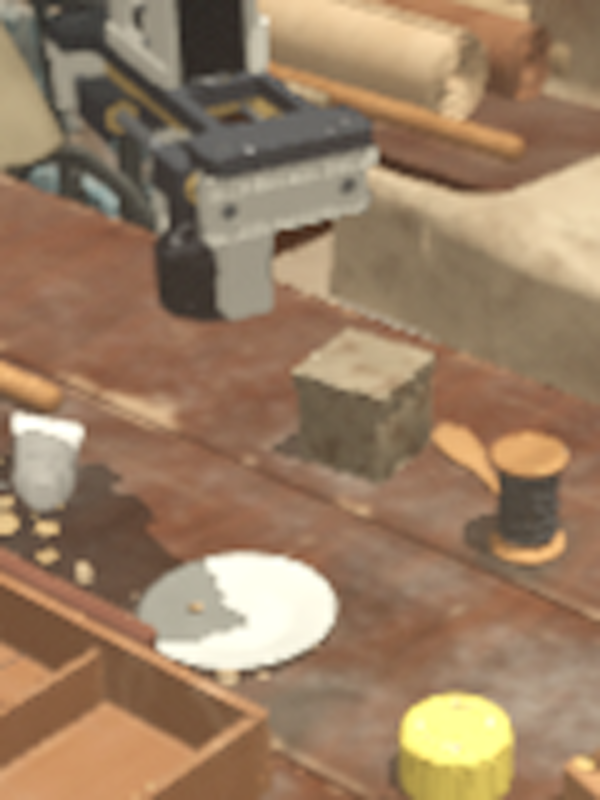

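```bash
python3 -m creep '{"jaw":[1,1,1,1,1,1,1,1,1,1],"translation":[[0.008,0.0017,-0.0013],[0.018,0,0],[0.022,0,0],[0.022,0,0],[0.022,0,0],[0.022,0,0],[0.020,0,0],[0.016,0,0],[0.010,0,0],[0.004,0,0]],"roll":[0,0,0,0,0,0,0,0,0,0]}'
python3 - <<'E'
from h import *
rel([.4597,.1068,.02])
c,K=cam("scene"); crop(c["image"],220,150,320,260,6,"pics/s11.png")
c,K=cam("top"); crop(c["image"],210,160,320,270,6,"pics/t11.png")
E
```

```text
time_s: 28.05
tcp_pos: [0.4597, 0.1038, 0.0321]
eef_rot: [56.9, 89.9, -144.8]
contact_force: [0.3, 0.1, -0.2]
gripper_width: 0.0512
t 28.05 tcp [0.4597 0.1038 0.0321] F [ 0.33  0.06 -0.16] M [-0.01  0.07 -0.01] w 0.0512 j [ 36.7  14.7 -38.4  -0.  -37.1  31.6]
toolx [-0.002 -0.001 -1.   ] tooly [-0.37  -0.929  0.002]
shift tool [ 0.0121 -0.0028  0.0011]
```

View pics/s11.png

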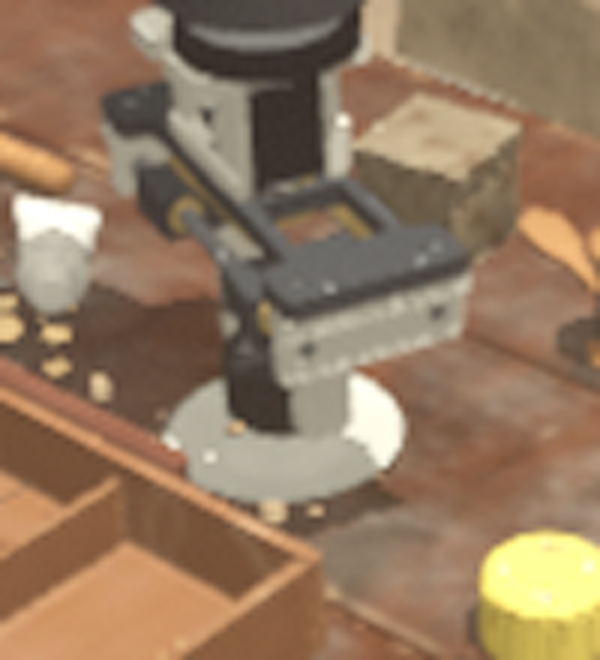

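View pics/t11.png

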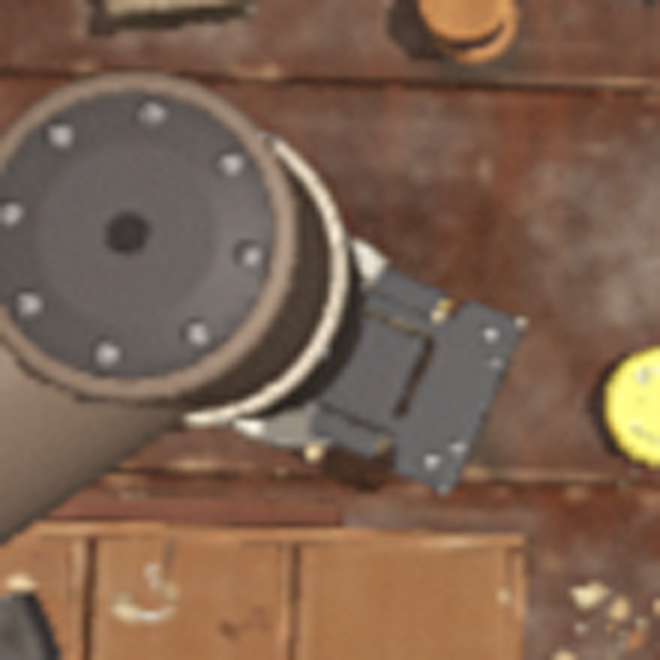

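```bash
python3 -m creep '{"jaw":[1,1,1,1,1,1,1,1,1,1],"translation":[[0,-0.0014,0.0006],[0,-0.0014,0.0005],[0.002,0,0],[0.002,0,0],[0.002,0,0],[0.002,0,0],[0.002,0,0],[0.002,0,0],[0.001,0,0],[0,0,0]],"roll":[0,0,0,0,0,0,0,0,0,0]}'
python3 - <<'E'
from h import *
rel([.4597,.1068,.012])
c,K=cam("scene"); crop(c["image"],230,170,310,250,8,"pics/s12.png")
E
```

```text
time_s: 29.15
tcp_pos: [0.4602, 0.1079, 0.0201]
eef_rot: [59.6, 90.0, -142.1]
contact_force: [0.5, -0.1, -1.0]
gripper_width: 0.0512
t 29.15 tcp [0.4602 0.1079 0.0201] F [ 0.55 -0.15 -0.96] M [-0.07  0.02  0.01] w 0.0512 j [ 37.1  16.  -38.9   0.  -35.2  31.2]
toolx [-0. -0. -1.] tooly [-0.369 -0.929  0.   ]
shift tool [0.0081 0.0012 0.    ]
```

View pics/s12.png

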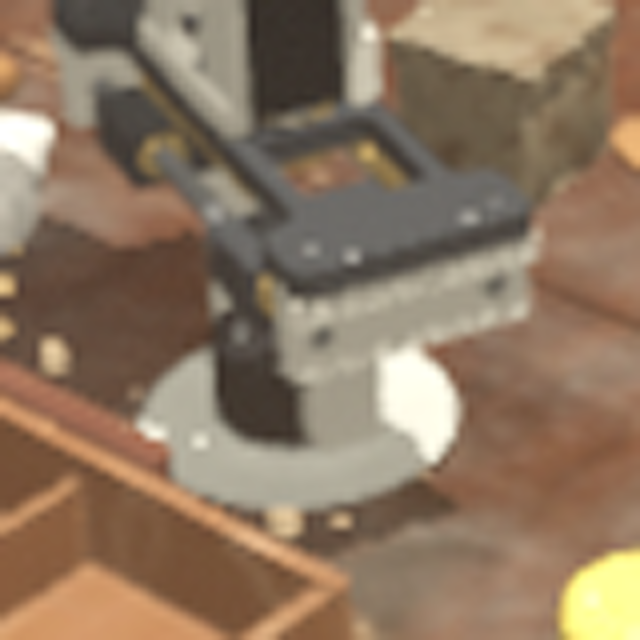

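```bash
python3 -m creep '{"jaw":[1,1,1,1,1,1,1,1,1,1],"translation":[[0.0008,0.0006,0],[0.0008,0.0006,0],[0.0008,0,0],[0.0008,0,0],[0.0008,0,0],[0.0005,0,0],[0.0005,0,0],[0,0,0],[0,0,0],[0,0,0]],"roll":[0,0,0,0,0,0,0,0,0,0]}'
python3 - <<'E'
from h import *
rel([.4597,.1068,.012])
E
```

```text
time_s: 30.2
tcp_pos: [0.4599, 0.107, 0.0153]
eef_rot: [-110.2, 90.0, 48.1]
contact_force: [-1.1, -1.1, 0.4]
gripper_width: 0.0511
t 30.2 tcp [0.4599 0.107  0.0153] F [-1.11 -1.08  0.37] M [-0.03  0.05  0.02] w 0.0511 j [ 37.1  16.4 -39.2  -0.  -34.4  31.3]
toolx [ 0.  0. -1.] tooly [-0.369 -0.929 -0.   ]
shift tool [0.0033 0.0002 0.0001]
```

```bash
python3 -m creep '{"jaw":[1,1,1,1,1,1,1,1,1,1],"translation":[[0.0005,0,0],[0.0005,0,0],[0,0,0],[0,0,0],[0,0,0],[0,0,0],[0,0,0],[0,0,0],[0,0,0],[0,0,0]],"roll":[0,0,0,0,0,0,0,0,0,0]}'
python3 - <<'E'
from h import *
rel(None)
rel(None)
E
```

```text
time_s: 31.2
tcp_pos: [0.4599, 0.1069, 0.0143]
eef_rot: [-118.5, 90.0, 39.8]
contact_force: [-0.3, -0.5, -0.8]
gripper_width: 0.0513
t 31.2 tcp [0.4599 0.1069 0.0143] F [-0.29 -0.53 -0.78] M [-0.02  0.03  0.  ] w 0.0513 j [ 37.1  16.5 -39.3  -0.  -34.2  31.3]
toolx [ 0.  0. -1.] tooly [-0.369 -0.929 -0.   ]
t 31.2 tcp [0.4599 0.1069 0.0143] F [-0.29 -0.53 -0.78] M [-0.02  0.03  0.  ] w 0.0513 j [ 37.1  16.5 -39.3  -0.  -34.2  31.3]
toolx [ 0.  0. -1.] tooly [-0.369 -0.929 -0.   ]
```

Still hanging free. 1.5 mm more.

```bash
python3 -m creep '{"jaw":[1,1,1,1,1,1,1,1,1,1],"translation":[[0.0005,0,0],[0.0005,0,0],[0.0005,0,0],[0,0,0],[0,0,0],[0,0,0],[0,0,0],[0,0,0],[0,0,0],[0,0,0]],"roll":[0,0,0,0,0,0,0,0,0,0]}'
python3 - <<'E'
from h import *
rel(None)
E
```

```text
time_s: 32.2
tcp_pos: [0.4598, 0.1069, 0.0128]
eef_rot: [-55.7, 90.0, 102.7]
contact_force: [0.4, 0.6, -1.6]
gripper_width: 0.0512
t 32.2 tcp [0.4598 0.1069 0.0128] F [ 0.36  0.62 -1.65] M [ 0.02 -0.02  0.  ] w 0.0512 j [ 37.1  16.6 -39.4  -0.  -34.   31.3]
toolx [-0.  0. -1.] tooly [-0.369 -0.929 -0.   ]
```

```bash
python3 -m creep '{"jaw":[1,1,1,1,1,1,1,1,1,1],"translation":[[0.0005,0,0],[0.0005,0,0],[0,0,0],[0,0,0],[0,0,0],[0,0,0],[0,0,0],[0,0,0],[0,0,0],[0,0,0]],"roll":[0,0,0,0,0,0,0,0,0,0]}'
python3 - <<'E'
from h import *
rel(None)
c,K=cam("scene"); crop(c["image"],230,170,310,250,8,"pics/s13.png")
E
```

```text
time_s: 33.2
tcp_pos: [0.4599, 0.1069, 0.0118]
eef_rot: [-119.5, 90.0, 38.8]
contact_force: [0.5, 0.8, -0.7]
gripper_width: 0.051
t 33.2 tcp [0.4599 0.1069 0.0118] F [ 0.49  0.78 -0.7 ] M [ 0.  0. -0.] w 0.051 j [ 37.1  16.7 -39.4  -0.  -33.8  31.3]
toolx [ 0.  0. -1.] tooly [-0.369 -0.929 -0.   ]
```

View pics/s13.png

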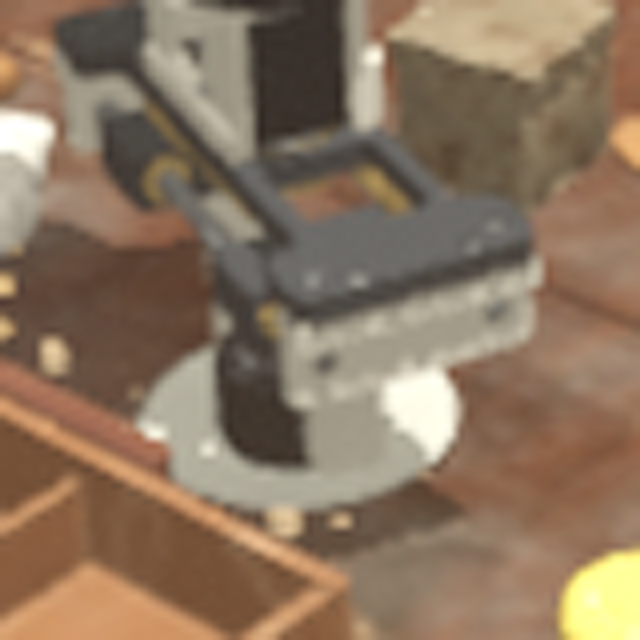

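```bash
python3 -m creep '{"jaw":[1,1,1,1,1,1,1,1,1,1],"translation":[[0.0005,0,0],[0.0005,0,0],[0,0,0],[0,0,0],[0,0,0],[0,0,0],[0,0,0],[0,0,0],[0,0,0],[0,0,0]],"roll":[0,0,0,0,0,0,0,0,0,0]}'
python3 - <<'E'
from h import *
rel(None)
c,K=cam("scene")
f=lambda p:(lambda q:(K@(q/q[2]))[:2])(np.array([1,-1,-1])*(c["pose"][:3,:3].T@(np.array(p)-c["pose"][:3,3])))
for z in (.004,.006,.008,.01): print(z,f([.4598-.0205,.1069-.016,z]))
E
```

```text
time_s: 34.25
tcp_pos: [0.4599, 0.1069, 0.0108]
eef_rot: [-15.1, 90.0, 143.3]
contact_force: [0.3, 0.7, -1.4]
gripper_width: 0.051
t 34.25 tcp [0.4599 0.1069 0.0108] F [ 0.31  0.72 -1.42] M [ 0.02 -0.   -0.05] w 0.051 j [ 37.1  16.8 -39.5  -0.  -33.7  31.3]
toolx [-0.  0. -1.] tooly [-0.369 -0.929 -0.   ]
0.004 [266.10393929 228.90444448]
0.006 [266.06319785 228.26996016]
0.008 [266.02237963 227.63428012]
0.01 [265.98148441 226.99740098]
```

```bash
python3 -m creep '{"jaw":[1,1,1,1,1,1,1,1,1,1],"translation":[[0.0003,0,0],[0.0003,0,0],[0,0,0],[0,0,0],[0,0,0],[0,0,0],[0,0,0],[0,0,0],[0,0,0],[0,0,0]],"roll":[0,0,0,0,0,0,0,0,0,0]}'
python3 - <<'E'
from h import *
rel(None)
E
```

```text
time_s: 35.3
tcp_pos: [0.4599, 0.1069, 0.0106]
eef_rot: [-159.6, 90.0, -1.2]
contact_force: [-1.5, 0.2, 6.3]
gripper_width: 0.0515
t 35.3 tcp [0.4599 0.1069 0.0106] F [-1.53  0.23  6.25] M [-0.14  0.9  -0.02] w 0.0515 j [ 37.1  16.9 -39.5   0.  -33.6  31.3]
toolx [ 0. -0. -1.] tooly [-0.369 -0.93  -0.   ]
```

```bash
python3 -m creep '{"jaw":[1,1,1,-0.3,-0.3,-0.3,-0.3,-0.3,-0.3,-0.3],"translation":[[-0.0004,0,0],[0,0,0],[0,0,0],[0,0,0],[0,0,0],[0,0,0],[0,0,0],[0,0,0],[0,0,0],[0,0,0]],"roll":[0,0,0,0,0,0,0,0,0,0]}'
python3 - <<'E'
from h import *
rel(None)
c,K=cam("scene"); crop(c["image"],230,170,310,250,8,"pics/s14.png")
E
```

```text
time_s: 36.3
tcp_pos: [0.4598, 0.1069, 0.0106]
eef_rot: [-23.1, 90.0, 135.2]
contact_force: [0.1, 0.0, -0.9]
gripper_width: 0.0571
t 36.3 tcp [0.4598 0.1069 0.0106] F [ 0.05  0.03 -0.87] M [-0.01 -0.01 -0.  ] w 0.0571 j [ 37.1  16.9 -39.5  -0.  -33.6  31.3]
toolx [-0.  0. -1.] tooly [-0.369 -0.929 -0.   ]
```

View pics/s14.png

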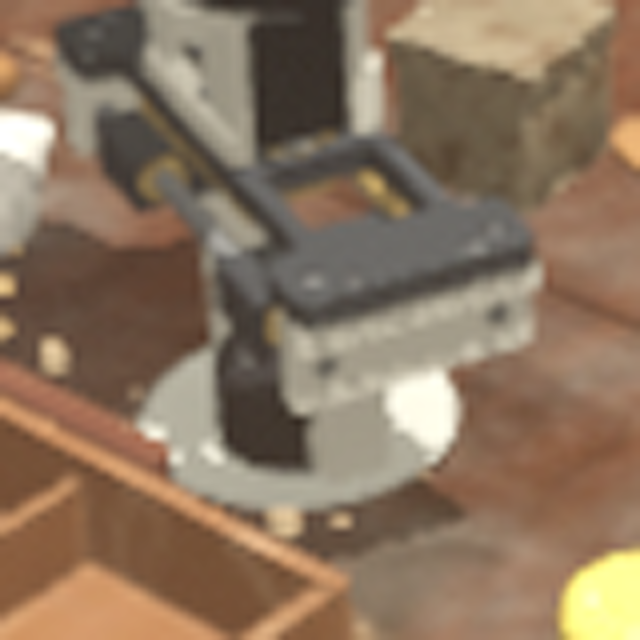

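```bash
python3 -m creep '{"jaw":[-0.3,-0.3,-0.3,-0.5,-0.6,-0.8,-1,-1,-1,-1],"translation":[[-0.001,0,0],[-0.002,0,0],[-0.002,0,0],[-0.003,0,0],[-0.004,0,0],[-0.006,0,0],[-0.008,0,0],[-0.01,0,0],[-0.01,0,0],[-0.01,0,0]],"roll":[0,0,0,0,0,0,0,0,0,0]}'
python3 -m creep '{"jaw":[-1,-1,-1,-1,-1,-1,-1,-1,-1,-1],"translation":[[-0.02,0,0],[-0.025,0,0],[-0.03,0,0],[-0.03,0,0],[-0.03,0,0],[-0.03,0,0],[-0.02,0,0],[0,0.015,0],[0,0.03,0],[0,0.04,0]],"roll":[0,0,0,0,0,0,0,0,0,0]}'
python3 - <<'E'
from h import *
rel([.3,-.3,.25])
E
```

```text
time_s: 37.35
tcp_pos: [0.46, 0.107, 0.0677]
eef_rot: [-124.1, 90.0, 34.3]
contact_force: [0.5, 0.9, -0.9]
gripper_width: 0.0876
time_s: 38.35
tcp_pos: [0.4277, 0.0273, 0.2514]
eef_rot: [28.1, 90.0, -173.4]
contact_force: [0.4, -0.9, 0.6]
gripper_width: 0.0878
t 38.35 tcp [0.4277 0.0273 0.2514] F [ 0.43 -0.93  0.62] M [-0.13 -0.03 -0.  ] w 0.0878 j [ 30.2  -4.6 -26.   -0.  -68.6  38.2]
toolx [-0.001 -0.    -1.   ] tooly [-0.367 -0.93   0.   ]
shift tool [ 0.0015  0.3514 -0.0015]
```

```bash
python3 -m creep '{"jaw":[-1,-1,-1,-1,-1,-1,-1,-1,-1,-1],"translation":[[0,0.035,0.003],[0,0.035,0.003],[0,0.035,0.003],[0,0.03,0.003],[0,0.02,0.003],[0,0.01,0.003],[0,0,0],[0,0,0],[0,0,0],[0,0,0]],"roll":[0,0,0,0,0,0,0,0,0,0]}'
python3 - <<'E'
from h import *
rel(None)
c2,K2=cam("scene"); crop(c2["image"],230,110,430,270,4,"pics/s15.png")
c,K=cam("top"); crop(c["image"],220,150,420,270,4,"pics/t15.png")
for n,cc,KK,b in (("top",c,K,(240,192,285,240)),("scene",c2,K2,(240,195,295,242))):
    im=cc["image"].astype(int); x0,y0,x1,y1=b
    m=np.zeros((400,640),np.uint8); m[y0:y1,x0:x1]=(im[y0:y1,x0:x1].min(2)>140)
    k=max(cv2.findContours(m,0,1)[0],key=cv2.contourArea); e=cv2.fitEllipse(cv2.convexHull(k)); print(n,e,plane(cc,KK,e[0],.008))
    m=np.zeros((400,640),np.uint8); m[y0:y1,x0:x1]=(im[y0:y1,x0:x1].max(2)<(118 if n=="top" else 80))
    H=np.zeros_like(m); cv2.fillConvexPoly(H,cv2.convexHull(k),1)
    m&=H; m=cv2.morphologyEx(m,cv2.MORPH_OPEN,np.ones((3,3)))
    k=max(cv2.findContours(m,0,1)[0],key=cv2.contourArea); r=cv2.boundingRect(k); uv=(r[0]+(r[2]-1)/2,r[1]+(r[3]-1)/2); print("cap",r,uv,plane(cc,KK,uv,.02))
E
```

```text
time_s: 39.35
tcp_pos: [0.3513, -0.1183, 0.2515]
eef_rot: [24.6, 90.0, -177.0]
contact_force: [0.3, 0.2, 0.5]
gripper_width: 0.0875
t 39.35 tcp [ 0.3513 -0.1183  0.2515] F [0.3  0.21 0.52] M [ 0.02 -0.05  0.01] w 0.0875 j [ 12.6 -11.3 -31.4  -0.  -69.9  55.9]
toolx [-0. -0. -1.] tooly [-0.368 -0.93   0.   ]
top ((260.35858154296875, 216.1869354248047), (36.64720916748047, 37.20650863647461), 35.0244140625) [0.4594531  0.10698768 0.008     ]
cap (250, 207, 20, 19) (259.5, 216.0) [0.45918593 0.1079781  0.02      ]
scene ((266.83538818359375, 222.2537841796875), (25.737749099731445, 39.257408142089844), 85.26415252685547) [0.45794202 0.10575835 0.008     ]
cap (258, 219, 18, 9) (266.5, 223.0) [0.44301292 0.09188236 0.02      ]
```

View pics/s15.png

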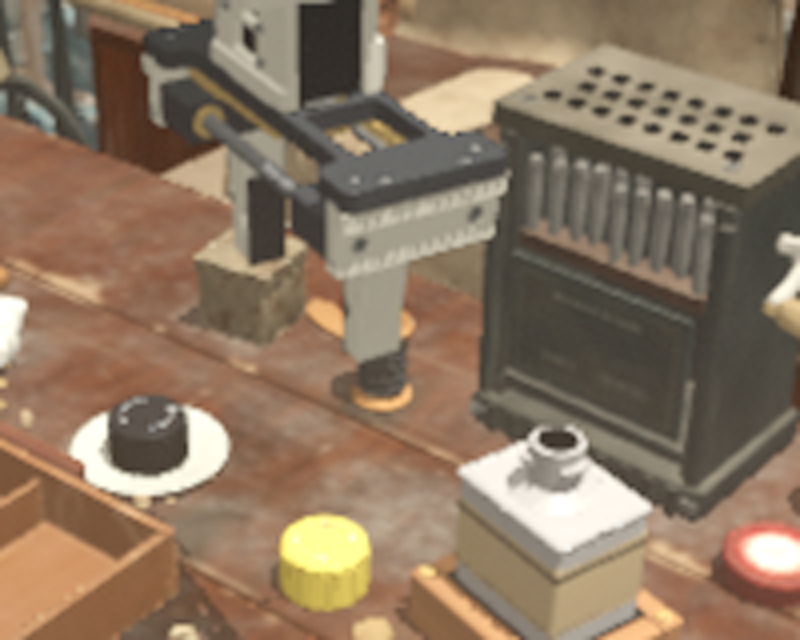

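View pics/t15.png

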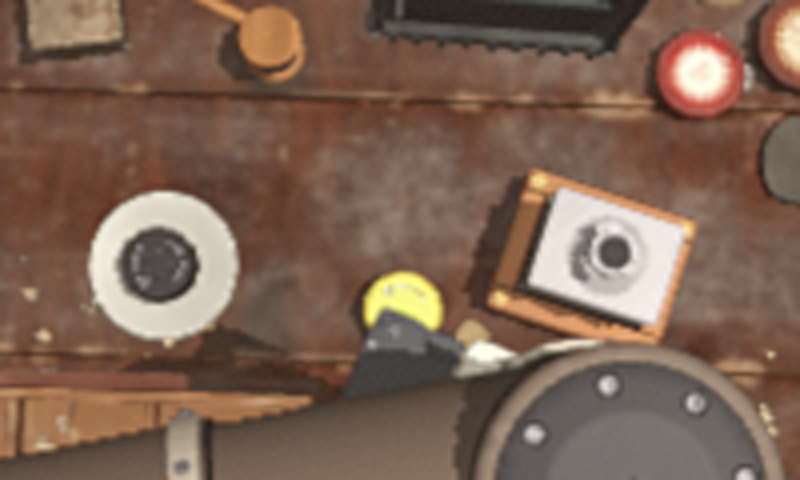

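Top view: the cap at pixel (259.5,216) lies inside the saucer ring centred at (260.4,216.2), about 1 mm off centre. The tin is open and upright, and the yellow cap has not moved. Handing in.

```bash
python3 -c "
from plant import *
print(close_job())"
```

```text
the job is handed in; nothing more can be done
None
```

I opened the tin and laid the cap, open side down, in the middle of the saucer. I handed the job in at about 39.5 s of the 67 s allowed.

**Opening:** I gripped the black cap and pressed down. The tin sank under about 5.7 N until it bottomed. I held the cap down at 13.6–16.3 N at every reading and turned it about 76° counterclockwise. When I lifted it, the force never read more than about 1 N, close to the cap's own weight, so it had come free and I never pulled on a locked cap.

**Placing:** Touching down, the force read 6.3 N at its highest. I then backed off 0.4 mm before letting go.

**Last checks:**
- **Position:** the top view puts the cap about 1 mm from the saucer's centre, and both views show it lying flat.
- **Surroundings:** the saucer hasn't shifted beyond measuring error, and the tin stands open and upright. In the last pictures the other things in view look untouched. The red cap and the heel were not clearly in them.
- **Disagreement:** my colour mask of the cap in the scene view gave a position about 20 mm off. It caught only the dark front side of the cap, so I went by the top view instead.
- **Not known:** the touchdown force rose sharply, so a fingertip may also have brushed the saucer. It stayed where it was.

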